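# Put the microscope parts back on their own plates

### The arm

A 6-joint arm with a two-finger parallel gripper is mounted at the origin on a cart in front of the work surface, level with it; the furniture and walls round the work are solid. World frame = base frame: x ahead of the robot, y to its left, z up, the work surface at z = 0. Lengths are in m, angles in rad, forces in N, time in s.
With the tool pointing down it reaches from about 0.375 to 0.9 m from the base axis. Payload 3.1 kg.
Tool frame: the origin (TCP) lies on the centre line of the jaws, within the pads' length; the fingertips stand robot.tip_extent ahead of it and the grasp point (between the pads) lies 5 mm behind it (robot.tip_extent is the distance from the TCP to the fingertips, in m); z points along the fingers, y is the line along which they close (so a half turn about z gives the same grasp; the last joint's range is limited). The gripper opens to 85 mm and grips with 20 to 120 N. Pads are 22 mm wide; open, the fingers measure 114 mm over their backs; the gripper's body (76 mm by 85 mm) begins 54 mm behind the grasp point. The pads swing forward as they close: fully open they stand 13 mm farther back than shut.
Start: joints at [1.105, 0.527, 1.433, -0, 1.181, -0.178], TCP at [0.177, 0.599, 0.217] pointing down, gripper open.
Joint ranges: [-3.08, 3.08], [-0.75, 2.2], [0.22, 2.44], [-1.43, 4.57], [0, 2.65], [-2.85, 2.85]. Speed limits (rad/s): [2.79, 2.79, 3.14, 3.14, 3.14, 3.14].

### API

Orientations are given as a unit quaternion [x, y, z, w].
In Python, from rig import robot, imaging, ticket, finder gives the robot as it stands. The module is installed in compiled form; this text tells all that it offers.
- The arm moves only by the tool send_rows, never from a script. Its argument "steps" is a list of rows, each an object of numbers: "dx", "dy", "dz": the shift along the tool's x, y, z in mm; "rx", "ry", "rz": the turn, a rotation vector about the tool's x, y, z in degrees. A call has 1 to 12 rows; each row shifts and turns the commanded pose from where the row before left it, along the tool's axes as they then stand; what a row does not reach is not made up. A row lasts 1/8 s, in which the tool goes at most 62.5 mm and 10.7 degrees, less where a joint would pass 70% of its speed; a pose out of reach is approached as far as the arm can. A call is refused whole if a number of a shift passes 62.5 or a number of a turn 10.7, either way. A call with a gripper value outside its range is refused whole. "fingers" is the opening, from 0 (shut) to 1 (fully open), set as the call begins (left out, the last holds). The fingers move at their own pace and stop on an object; "squeeze" is the grip in N (left out, the last holds). Time passes only in rows, so rows that do not move let the fingers close. It gives the time, the measured TCP pose, the force, the opening and the grip force at its end, in the units of the state.
- robot.observe(): the state, without advancing time (a new reading comes with each control period).
- imaging.grab_frame(name): name is "scene" or "top" or "wrist"; returns a dict with "frame" (400x640x3 uint8, blue, green, red), "range_z" (400x640 float32, m along the optical axis (not along the pixel's ray), 0 where there is no reading), "K" (3x3 intrinsics, pixels), "k1" (the pictures are not rectified: a ray, as slopes to the right and down, at radius r is drawn at 1 + k1 r^2 times it, then the intrinsics apply), "R" (3x3) and "t" (3): a world point X has camera coordinates R X + t. Camera axes: x right, y down, z forward; pixel columns grow to the right and rows downward; lengths in m; the calibration is good to about 2 mm. A picture is of the moment at which its call begins.
- ticket.close_job(): hands the job in; it is judged then, once.
Trained networks look in a picture, given as the dict that the camera call returned (one of the last four; its "shot" number tells which), for a name from the list of things; names that differ only in an ending like _2 or _b are one class to them, and where a whole thing is asked for, a point or a joint stands for the part that bears it (a point fixed in the world has none). Each returns a list of dicts, best first, with "confidence" (0 to 1); they miss things now and then, are a little off and sometimes report something else, mostly with a low value. They report only what shows in the picture. A call takes as long as a camera call. They do not tell look-alikes from the thing itself.
- finder.masks_of(picture, thing): "mask" (400x640 bool, what is visible of it) and "bbox" ([left, top, width, height] in pixels, round what is visible of it).
The state is a dict: "clock": time; "qpos": joint angles; "joint_velocities": joint speeds; "joint_torque": joint torques, N m; "tcp_pos": TCP position; "ee_rot": TCP orientation; "wrist_force": force on the tool from outside, world axes, zero at the start; "wrist_torque": the same for the moment, N m; "opening": finger opening in m; "gripper_force": force on a finger pad.
Only numpy, scipy, OpenCV 4.12 (cv2) and the standard library are available. Lean on these libraries where they do the work, as an engineer would, in place of code of your own. Each camera call takes 0.05 s, during which the arm holds its last target. There are 200 camera calls.

### The job

The four microscope parts are standing on one another's plates. Rearrange them so that the eyepiece stands in the middle of the big round plate, the objective in the middle of the small round plate, the filter cube in the middle of the square plate, and the hex key set lies in the middle of the oblong plate, lengthwise along it; the empty hexagonal plate is free for parking a part on the way. Everything ends upright and let go, and the dropper bottle beside the work stays standing where it is.

Things in the scene. Friction and masses are not known exactly. Their poses are not given: they have to be found in the camera images.
- eyepiece: Spare microscope eyepiece: black round part standing upright, 42 mm across, 52 mm tall, stepped. Origin at the centre of its underside, z up. It can be taken by its sides at half height, from any direction (about 40 mm between the fingers). Another, fixed eyepiece stands far back on the bare bench, near the microscope, outside the work: it is not the one meant.
- objective: Spare objective lens: white egg-shaped barrel with a coloured ring and a black tip, standing upright, 30 mm across at its widest, 45 mm tall. Origin at the centre of its underside, z up. It can be taken by its sides at half height, from any direction.
- filter_cube: Fluorescence filter cube: black block 38 x 36 mm, 36 mm tall, with round dark windows in its sides. Origin on its underside, about 1 mm off the centre (the block reaches from -18 to +20 mm in x and from -17 to +19 mm in y); x and y are square to its sides, z up.
- hex_keys: Folding hex key set: red oblong bar with dark keys along its top, lying flat, 24 mm wide (x), 90 mm long (y), 24 mm tall over its keys (solid body about 22 mm wide and 20 mm tall). Origin within 1 mm of the centre of its underside, z up. Taken across its width.
- plate_big_round: Big round plate, 100 mm in diameter, the place of the eyepiece. Fixed flat aluminium plate with a grey mat on top inside a bright 6 mm edge, 8 mm thick, no rim. Origin at the centre of its underside on the bench, z up; top at +8 mm.
- plate_small_round: Small round plate, 68 mm in diameter, the place of the objective. Fixed flat aluminium plate with a grey mat on top inside a bright 6 mm edge, 8 mm thick, no rim. Origin at the centre of its underside on the bench, z up; top at +8 mm.
- plate_square: Square plate, 88 x 88 mm, the place of the filter cube; x and y square to its sides. Fixed flat aluminium plate with a grey mat on top inside a bright 6 mm edge, 8 mm thick, no rim. Origin at the centre of its underside on the bench, z up; top at +8 mm.
- plate_oblong: Oblong plate, 54 mm wide (x) and 124 mm long (y), the place of the hex key set. Fixed flat aluminium plate with a grey mat on top inside a bright 6 mm edge, 8 mm thick, no rim. Origin at the centre of its underside on the bench, z up; top at +8 mm.
- plate_hex: Hexagonal plate, 90 mm over its flats: spare, empty at the start, free for parking a part on the way. Fixed flat aluminium plate with a grey mat on top inside a bright 6 mm edge, 8 mm thick, no rim. Origin at the centre of its underside on the bench, z up; top at +8 mm.
- dropper_bottle: Bystander: small white dropper bottle with a pointed blue cap, 34 mm across, 113 mm tall, standing loose on the bench at one side of the work. Origin at the centre of its underside, z up. A flat 36 mm box of cover glasses, 16 mm tall, stands at the other side.
Things that resemble listed ones, but are neither listed nor needed, are in the scene too. What is shaped like the plate_oblong but orange or purple is not meant.

How it is judged:
At the end, for the whole second after the job is handed in: Each of the four parts rests upright (within 0.15 rad) on top of its own plate, its origin within 15 mm of the plate's centre (horizontally), at rest; the hex key set's long axis is within 0.26 rad of the oblong plate's long axis, either way round (horizontal distance between eyepiece and plate_big_round below 0.015 m and z of eyepiece in the frame of plate_big_round between 0.004 and 0.013 m and angle between each of eyepiece, filter_cube, objective, hex_keys's own z axis and vertical below 0.15 rad and linear speed of each of eyepiece, filter_cube, objective, hex_keys below 0.02 m/s and horizontal distance between filter_cube and plate_square below 0.015 m and z of filter_cube in the frame of plate_square between 0.004 and 0.013 m and horizontal distance between objective and plate_small_round below 0.015 m and z of objective in the frame of plate_small_round between 0.004 and 0.013 m and horizontal distance between hex_keys and plate_oblong below 0.015 m and z of hex_keys in the frame of plate_oblong between 0.004 and 0.013 m and angle between the y axis of hex_keys and the y axis of plate_oblong, either way round below 0.26 rad); the robot touches nothing.
It fails at once if the dropper bottle is shifted more than 25 mm or tipped (distance of dropper_bottle from where it was at the start of the episode above 0.025 m or angle between dropper_bottle's own z axis and vertical above 0.35 rad).
It also fails if it takes over 134 s, if anything falls off the work surface, if the arm or the gripper's body presses on something with over 40 N, if the wrist force passes 120 N, or if a joint passes its speed limit or range.

## Working session

There is one attempt and no reset: what is moved stays moved. The work goes in short steps, Python scripts to look and compute and a tool call to move; the robot and the scene stay as the last step left them, time stands still between calls to the robot, and variables do not carry over. Pictures are saved under pics/ and viewed, at most 14 in all, crops included, and the job is handed in when it is done.

Besides the shell and the picture viewer there is one more tool, called after ">>>" in YAML: its name, and indented under it one key for each argument. send_rows: Moves the arm, as the interface text tells. Its arguments: {"type":"object","properties":{"steps":{"type":"array"},"fingers":{"type":"number"},"squeeze":{"type":"number"}},"required":["steps"]}

```bash
mkdir -p pics; cat > h.py <<'E'
import numpy as np, cv2
from rig import robot, imaging, ticket, finder
def D(p): return np.array([p["k1"],0,0,0],float)
def world(p,uv,z=None,depth=None):
    # pixel -> world at plane z or at depth
    k=np.array([p["k1"],0,0,0,0],float)
    n=cv2.undistortPoints(np.array(uv,float).reshape(-1,1,2),np.array(p["K"],float),k)[:,0]
    d=np.c_[n,np.ones(len(n))]; R=np.array(p["R"]); t=np.array(p["t"])
    if depth is not None: return (d*np.array(depth).reshape(-1,1)-t)@R
    c=-R.T@t; w=d@R
    return c+w*((z-c[2])/w[:,2])[:,None]
def cloud(p,mask):
    v,u=np.nonzero(mask&(p["range_z"]>0))
    return world(p,np.c_[u,v],depth=p["range_z"][v,u])
E
python3 - <<'E'
from h import *
print(robot.observe()); print(robot.tip_extent)
for n in ["scene","top","wrist"]:
    p=imaging.grab_frame(n); cv2.imwrite(f"pics/{n}0.png",p["frame"])
    print(n,p["K"],p["k1"],p["R"],p["t"])
    if n=="wrist":continue
    for th in "eyepiece objective filter_cube hex_keys plate_big_round plate_small_round plate_square plate_oblong plate_hex dropper_bottle".split():
        for m in finder.masks_of(p,th)[:3]:
            c=cloud(p,m["mask"])
            print(th,round(m["confidence"],2),m["bbox"],m["mask"].sum(),np.round(np.median(c,0),3) if len(c) else None, np.round(np.percentile(c[:,2],[5,95]),3) if len(c) else None)
E
```

```text
{'clock': 0.0, 'qpos': array([ 1.10453930e+00,  5.28456892e-01,  1.43389367e+00, -2.93131408e-05,
        1.18138220e+00, -1.78524973e-01]), 'joint_velocities': array([-8.22357043e-05,  4.86998253e-04, -3.67636271e-04, -1.05342765e-03,
       -7.90873404e-04,  2.80057198e-04]), 'joint_torque': array([-8.23755163e-04, -4.42347693e+01, -1.78021896e+01, -3.28472406e-04,
        8.41291621e-03, -9.55886549e-06]), 'tcp_pos': array([0.17701944, 0.59863829, 0.21604208]), 'ee_rot': array([ 1.43364660e-01,  9.89669353e-01, -1.01922076e-03, -3.26176209e-04]), 'wrist_force': array([-0.46357426,  0.37935281,  0.83611029]), 'wrist_torque': array([0.0629141 , 0.0242156 , 0.03011655]), 'gripper_force': 0.0, 'opening': 0.0854066706034771}
0.014
scene [[493.42465479   0.         325.35406364]
 [  0.         493.42465479 205.93440112]
 [  0.           0.           1.        ]] 0.029206989689466344 [[ 0.73208493 -0.68115997  0.00852962]
 [-0.37234874 -0.41060879 -0.83232016]
 [ 0.57044551  0.60615305 -0.55422956]] [-0.39738384  0.26902202  1.27568741]
eyepiece 0.64 [313.2, 189.2, 13.7, 12.7] 144 [0.62 
[... 2073 characters left out ...]
08] [0.    0.015]
plate_oblong 0.54 [205.5, 270.1, 34.7, 14.0] 290 [0.38  0.38  0.008] [0.002 0.5  ]
plate_hex 0.68 [345.1, 173.7, 27.8, 24.7] 532 [ 0.603 -0.113  0.01 ] [0.003 0.016]
plate_hex 0.54 [405.1, 171.7, 13.8, 21.9] 154 [ 0.559 -0.28   0.054] [0.005 0.096]
dropper_bottle 0.44 [410.0, 169.0, 11.3, 21.7] 155 [ 0.56  -0.28   0.053] [0.002 0.095]
wrist [[301.9379993    0.         319.38843942]
 [  0.         301.9379993  195.54980675]
 [  0.           0.           1.        ]] -0.03908726942183415 [[ 2.83515197e-01  9.58967598e-01 -5.27301757e-04]
 [ 9.09557827e-01 -2.68733077e-01  3.16996991e-01]
 [ 3.03848140e-01 -9.03530760e-02 -9.48426396e-01]] [-0.62459284 -0.0421219   0.37984483]
```

```bash
python3 - <<'E'
import cv2
s=cv2.imread("pics/scene0.png")[140:300,180:480]; t=cv2.imread("pics/top0.png")[120:300,190:450]
cv2.imwrite("pics/s1.png",cv2.resize(s,(795,424),interpolation=3)); cv2.imwrite("pics/t1.png",cv2.resize(t,(780,540),interpolation=3))
E
```

```text
(no output)
```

View pics/t1.png

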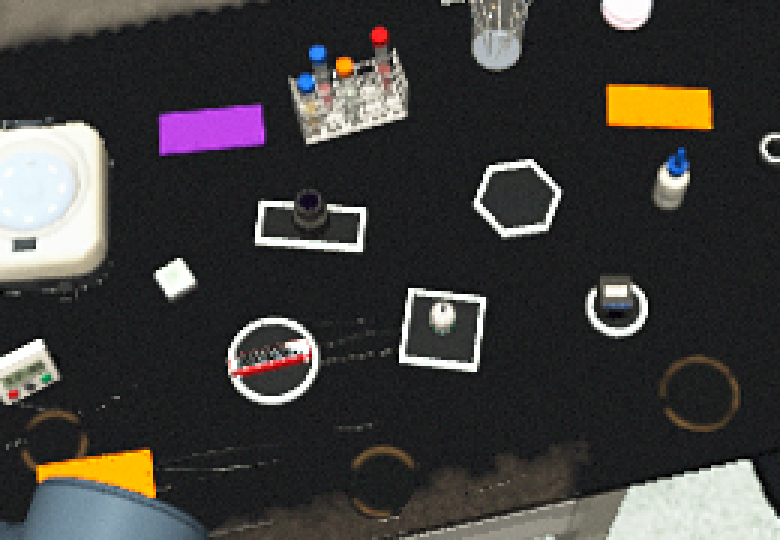

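View pics/s1.png

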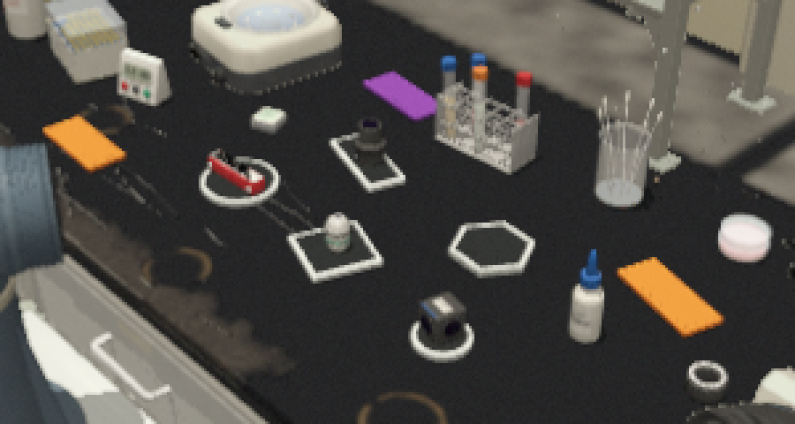

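View pics/wrist0.png

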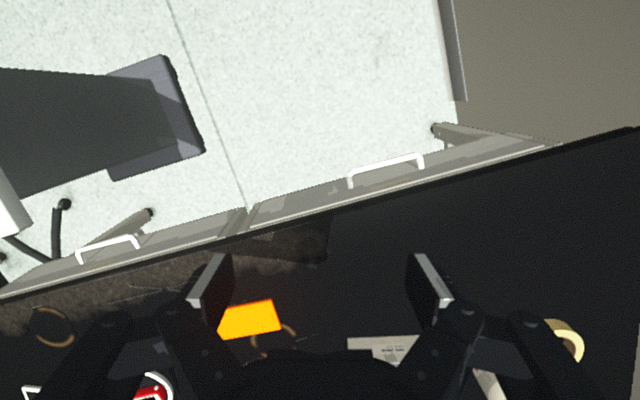

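The crop of the top view shows the four parts and the five white-edged plates: hex keys on the big round plate (270,360), eyepiece on the oblong (310,225), objective on the square (443,330), cube on the small round (617,300), and the hexagon empty (517,198). The oblong look-alikes are purple (212,130) and orange (660,105 and 95,475). The grey plate with the bright edge at (310,225) fits the description, and the enlarged crop confirms it. The wrist view shows mostly the cart, so I'll move to a survey pose.

>>> send_rows:
  steps:
    - {"dz":-40}
    - {"dx":-49,"dy":-42,"dz":-15}
    - {"dx":-49,"dy":-42,"dz":-15}
    - {"dx":-49,"dy":-42,"dz":-15}
    - {"dx":-49,"dy":-42,"dz":-15}
    - {"dx":-49,"dy":-42,"dz":-15}
    - {"dx":-49,"dy":-42,"dz":-15}
    - {"dx":-49,"dy":-42,"dz":-15}
    - {"dx":-49,"dy":-42,"dz":-15}
    - {"dx":-49,"dy":-42,"dz":-15}
    - {"dx":-49,"dy":-42,"dz":-15}
    - {"dx":-49,"dy":-42,"dz":-15}

```text
validation failed for argument at $.st...
```

>>> send_rows:
  steps:
    - {"rz":-8.3}
    - {"rz":-8.2}
    - {}
    - {}

```text
validation failed for argument at $.st...
```

```bash
cat >> h.py <<'E'
from scipy.spatial.transform import Rotation as Ro
def plan(xyz,yaw=None):
    "tool-frame shift (mm) to xyz, then turn (deg) so tool z is down and tool y at world angle yaw"
    o=robot.observe(); R=Ro.from_quat(o["ee_rot"]).as_matrix()
    cur=np.degrees(np.arctan2(R[1,1],R[0,1]))
    print("t",round(o["clock"],2),"pos",np.round(o["tcp_pos"],4),"yaw",round(cur,2),"q",np.round(o["qpos"],2))
    print("shift",np.round(1000*R.T@(np.array(xyz)-o["tcp_pos"]),1))
    yaw=cur if yaw is None else yaw; a=np.radians(yaw); y=[np.cos(a),np.sin(a),0]; z=[0,0,-1]
    T=np.c_[np.cross(y,z),y,z]
    print("turn",np.round(np.degrees(Ro.from_matrix(R.T@T).as_rotvec()),2))
E
python3 - <<'E'
from h import *
p=imaging.grab_frame("wrist"); cv2.imwrite("pics/w1.png",p["frame"]); plan([.57,0,.4],90)
np.savez("w1.npz",**{k:p[k] for k in ["frame","range_z","K","k1","R","t"]})
f=p["frame"].astype(int)
for th in "eyepiece objective filter_cube hex_keys plate_big_round plate_small_round plate_square plate_oblong plate_hex dropper_bottle".split():
    for m in finder.masks_of(p,th)[:2]:
        c=cloud(p,m["mask"])
        print(th,round(m["confidence"],2),np.round(m["bbox"]),m["mask"].sum(),np.round(np.median(c,0),3), np.round(np.percentile(c,[3,97],axis=0),3).tolist())
E
```

```text
t 1.2 pos [0.1774 0.5993 0.217 ] yaw 73.51 q [ 1.1   0.53  1.43 -0.    1.18 -0.18]
shift [-546.6 -463.2 -182.9]
turn [ -0.     0.   -16.49]
eyepiece 0.53 [139. 375.  34.  24.] 396 [0.454 0.236 0.007] [[0.435, 0.207, 0.001], [0.494, 0.248, 0.009]]
hex_keys 0.66 [134. 386.  33.  11.] 394 [0.458 0.232 0.023] [[0.455, 0.204, 0.012], [0.473, 0.246, 0.031]]
plate_big_round 0.62 [140. 373.  35.  26.] 483 [0.455 0.236 0.007] [[0.434, 0.206, -0.0], [0.495, 0.248, 0.013]]
plate_square 0.61 [ 28. 384.  14.  16.] 176 [ 0.421 -0.007  0.007] [[0.412, -0.021, 0.001], [0.437, 0.011, 0.009]]
plate_oblong 0.62 [213. 298.  69.  39.] 1860 [0.375 0.432 0.007] [[0.349, 0.384, 0.001], [0.402, 0.471, 0.009]]
```

View pics/w1.png

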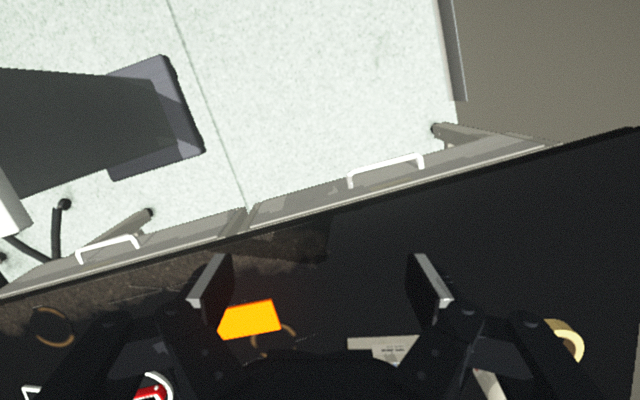

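The picture is unchanged because the call was refused. The rows may need all six numbers.

>>> send_rows:
  steps:
    - {"dx":0,"dy":0,"dz":-40,"rx":0,"ry":0,"rz":0}
    - {"dx":-49,"dy":-42,"dz":-15,"rx":0,"ry":0,"rz":0}
    - {"dx":-49,"dy":-42,"dz":-15,"rx":0,"ry":0,"rz":0}
    - {"dx":-49,"dy":-42,"dz":-15,"rx":0,"ry":0,"rz":0}
    - {"dx":-49,"dy":-42,"dz":-15,"rx":0,"ry":0,"rz":0}
    - {"dx":-49,"dy":-42,"dz":-15,"rx":0,"ry":0,"rz":0}
    - {"dx":-49,"dy":-42,"dz":-15,"rx":0,"ry":0,"rz":0}
    - {"dx":-49,"dy":-42,"dz":-15,"rx":0,"ry":0,"rz":0}
    - {"dx":-49,"dy":-42,"dz":-15,"rx":0,"ry":0,"rz":0}
    - {"dx":-49,"dy":-42,"dz":-15,"rx":0,"ry":0,"rz":0}
    - {"dx":-49,"dy":-42,"dz":-15,"rx":0,"ry":0,"rz":0}
    - {"dx":-49,"dy":-42,"dz":-15,"rx":0,"ry":0,"rz":0}

```text
clock: 3.2
tcp_pos: [0.5419, 0.0353, 0.4133]
ee_rot: [0.144, 0.99, 0.0, 0.0]
wrist_force: [0.7, 0.8, -0.2]
opening: 0.0857
gripper_force: 0.0
```

>>> send_rows:
  steps:
    - {"dx":0,"dy":0,"dz":0,"rx":0,"ry":0,"rz":-8.3}
    - {"dx":0,"dy":0,"dz":0,"rx":0,"ry":0,"rz":-8.2}
    - {"dx":0,"dy":0,"dz":0,"rx":0,"ry":0,"rz":0}
    - {"dx":0,"dy":0,"dz":0,"rx":0,"ry":0,"rz":0}

```text
clock: 3.7
tcp_pos: [0.541, 0.0373, 0.4127]
ee_rot: [0.001, 1.0, 0.0, 0.0]
wrist_force: [-0.5, -0.3, 0.7]
opening: 0.0858
gripper_force: 0.0
```

```bash
cat > look.py <<'E'
import sys
from h import *
def look(tag,things):
    p=imaging.grab_frame("wrist"); cv2.imwrite(f"pics/{tag}.png",p["frame"])
    for th in things.split():
        for m in finder.masks_of(p,th)[:2]:
            c=cloud(p,m["mask"])
            if len(c)<10: continue
            k=cv2.convexHull(np.argwhere(m["mask"])[:,::-1].astype(np.int32))
            w=world(p,k[:,0],z=0.008)  # outline on plate-top plane
            r=cv2.minAreaRect(w[:,:2].astype(np.float32)*1000)
            top=c[c[:,2]>np.percentile(c[:,2],90)-.006]
            q=cv2.minAreaRect(top[:,:2].astype(np.float32)*1000)
            print(th,round(m["confidence"],2),np.round(m["bbox"]).astype(int),"med",np.round(np.median(c,0),3),"z95",round(np.percentile(c[:,2],95),3),"plane-rect",np.round(r[0]),np.round(r[1]),round(r[2],1),"toprect",np.round(q[0]),np.round(q[1]),round(q[2],1))
    return p
E
python3 - <<'E'
from look import *
look("w2","eyepiece objective filter_cube hex_keys plate_big_round plate_small_round plate_square plate_oblong plate_hex dropper_bottle"); plan([.57,0,.4],90)
E
```

```text
eyepiece 0.67 [357 177  22  24] med [0.62  0.121 0.051] z95 0.06 plane-rect [635. 128.] [51. 43.] 45.6 toprect [627. 123.] [30. 29.] 1.8
objective 0.67 [293  93  16  16] med [0.469 0.008 0.048] z95 0.052 plane-rect [470.   7.] [27. 24.] 89.8 toprect [469.   8.] [20. 20.] 45.4
objective 0.29 [176  70  33  36] med [ 0.434 -0.175  0.007] z95 0.009 plane-rect [ 448. -182.] [66. 57.] 4.0 toprect [ 448. -182.] [66. 56.] 4.0
filter_cube 0.3 [274  64  62  68] med [0.462 0.008 0.008] z95 0.009 plane-rect [466.   7.] [87. 87.] 69.2 toprect [466.   7.] [87. 88.] 69.1
hex_keys 0.66 [387  94  54  14] med [0.468 0.197 0.029] z95 0.032 plane-rect [468. 203.] [24. 96.] 2.6 toprect [468. 199.] [21. 88.] 2.3
plate_big_round 0.79 [383  71  57  60] med [0.472 0.195 0.007] z95 0.009 plane-rect [470. 196.] [98. 96.] 3.2 toprect [470. 197.] [99. 96.] 1.6
plate_small_round 0.6 [173  70  40  38] med [ 0.437 -0.177  0.007] z95 0.01 plane-rect [ 447. -185.] [68. 66.] 32.1 toprect [ 447. -186.] [67. 64.] 32.2
plate_oblong 0.92 [332 160  68  47] med [0.617 0.116 0.007] z95 0.009 plane-rect [622. 125.] [124.  55.] 72.6 toprect [623. 126.] [124.  54.] 72.4
plate_oblong 0.85 [490  25  83  39] med [0.375 0.405 0.007] z95 0.009 plane-rect [376. 406.] [128.  56.] 87.1 toprect [375. 409.] [127.  55.] 86.8
plate_hex 0.57 [214 152  53  44] med [ 0.604 -0.114  0.008] z95 0.009 plane-rect [ 605. -114.] [ 92. 103.] 57.9 toprect [ 606. -115.] [ 91. 103.] 56.6
plate_hex 0.29 [383  74  53  57] med [0.475 0.196 0.007] z95 0.009 plane-rect [471. 195.] [97. 94.] 3.5 toprect [471. 196.] [97. 95.] 4.2
dropper_bottle 0.56 [117 148  45  24] med [ 0.567 -0.276  0.057] z95 0.097 plane-rect [ 579. -312.] [34. 93.] 21.4 toprect [ 569. -283.] [20. 18.] 24.0
t 4.25 pos [0.5412 0.0371 0.4126] yaw 90.01 q [-0.14  0.24  1.35 -0.    1.55 -1.71]
shift [-28.8 -37.1  12.6]
turn [-0.   -0.    0.01]
```

View pics/w2.png

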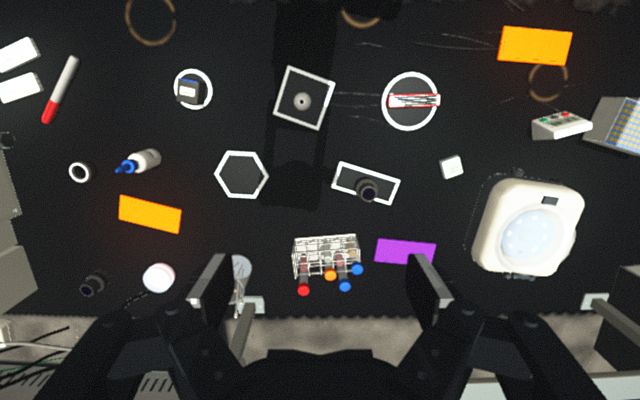

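The wrist view shows everything clearly: oblong plate at (366,183) with the eyepiece at (367,188), hexagon (241,175), objective (302,101), keys (413,100), cube (190,92) and bottle (140,160). I'll start with the eyepiece.

>>> send_rows:
  steps:
    - {"dx":-14,"dy":14,"dz":37,"rx":0,"ry":0,"rz":0}
    - {"dx":-14,"dy":14,"dz":37,"rx":0,"ry":0,"rz":0}
    - {"dx":-14,"dy":14,"dz":37,"rx":0,"ry":0,"rz":0}
    - {"dx":-14,"dy":14,"dz":37,"rx":0,"ry":0,"rz":0}
    - {"dx":-14,"dy":14,"dz":37,"rx":0,"ry":0,"rz":0}
    - {"dx":-14,"dy":14,"dz":37,"rx":0,"ry":0,"rz":0}
    - {"dx":0,"dy":0,"dz":40,"rx":0,"ry":0,"rz":0}
    - {"dx":0,"dy":0,"dz":20,"rx":0,"ry":0,"rz":0}
    - {"dx":0,"dy":0,"dz":0,"rx":0,"ry":0,"rz":0}
    - {"dx":0,"dy":0,"dz":0,"rx":0,"ry":0,"rz":0}

```text
clock: 5.5
tcp_pos: [0.6261, 0.1211, 0.1316]
ee_rot: [-0.0, 1.0, 0.0, 0.001]
wrist_force: [-0.1, 0.7, 0.1]
opening: 0.0852
gripper_force: 0.0
```

```bash
python3 - <<'E'
from look import *
look("w3","eyepiece plate_oblong plate_big_round filter_cube plate_hex"); plan([.627,.123,.029],90)
E
```

```text
eyepiece 0.62 [300 166  48  56] med [0.62  0.124 0.058] z95 0.061 plane-rect [635. 125.] [53. 46.] 24.4 toprect [627. 124.] [30. 30.] 68.8
plate_oblong 0.67 [347 280  72  49] med [0.771 0.189 0.007] z95 0.009 plane-rect [769. 196.] [87. 58.] 85.2 toprect [772. 197.] [86. 54.] 84.7
plate_big_round 0.68 [149   0  47  16] med [0.481 0.013 0.035] z95 0.046 plane-rect [476.  -0.] [39. 12.] 88.6 toprect [481.   7.] [ 6. 21.] 0.2
plate_big_round 0.58 [352   1 121  66] med [0.494 0.196 0.008] z95 0.009 plane-rect [497. 195.] [99. 47.] 86.7 toprect [497. 196.] [99. 47.] 86.7
plate_hex 0.78 [ 30 113 105  94] med [ 0.603 -0.111  0.008] z95 0.009 plane-rect [ 605. -111.] [107.  92.] 88.5 toprect [ 606. -114.] [104.  91.] 86.2
t 5.8 pos [0.6256 0.1211 0.1316] yaw 90.0 q [ 0.02  0.64  1.48  0.    1.02 -1.55]
shift [ -1.2   1.9 102.6]
turn [0.  0.1 0. ]
```

View pics/w3.png

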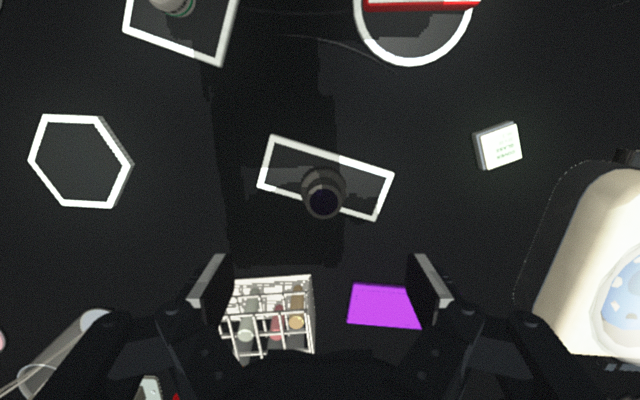

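Eyepiece confirmed at (322,195), close under the tool. I'll descend and grip.

>>> send_rows:
  steps:
    - {"dx":-1,"dy":2,"dz":35,"rx":0,"ry":0,"rz":0}
    - {"dx":0,"dy":0,"dz":35,"rx":0,"ry":0,"rz":0}
    - {"dx":0,"dy":0,"dz":20,"rx":0,"ry":0,"rz":0}
    - {"dx":0,"dy":0,"dz":12,"rx":0,"ry":0,"rz":0}
    - {"dx":0,"dy":0,"dz":0,"rx":0,"ry":0,"rz":0}

```text
clock: 6.42
tcp_pos: [0.6261, 0.1231, 0.0283]
ee_rot: [-0.0, 1.0, -0.0, -0.0]
wrist_force: [-0.8, -0.7, 1.0]
opening: 0.0856
gripper_force: 0.0
```

>>> send_rows:
  steps:
    - {"dx":0,"dy":0,"dz":0,"rx":0,"ry":0,"rz":0}
    - {"dx":0,"dy":0,"dz":0,"rx":0,"ry":0,"rz":0}
    - {"dx":0,"dy":0,"dz":0,"rx":0,"ry":0,"rz":0}
    - {"dx":0,"dy":0,"dz":0,"rx":0,"ry":0,"rz":0}
    - {"dx":0,"dy":0,"dz":0,"rx":0,"ry":0,"rz":0}
    - {"dx":0,"dy":0,"dz":0,"rx":0,"ry":0,"rz":0}
  fingers: 0
  squeeze: 40

```text
clock: 7.18
tcp_pos: [0.6268, 0.1236, 0.0298]
ee_rot: [-0.0, 1.0, 0.0, 0.001]
wrist_force: [-0.7, 1.3, 6.0]
opening: 0.0315
gripper_force: 39.3
```

>>> send_rows:
  steps:
    - {"dx":0,"dy":0,"dz":-20,"rx":0,"ry":0,"rz":0}
    - {"dx":0,"dy":0,"dz":-40,"rx":0,"ry":0,"rz":0}
    - {"dx":4,"dy":-40,"dz":0,"rx":0,"ry":0,"rz":0}
    - {"dx":4,"dy":-40,"dz":0,"rx":0,"ry":0,"rz":0}
    - {"dx":4,"dy":-40,"dz":0,"rx":0,"ry":0,"rz":0}
    - {"dx":4,"dy":-40,"dz":0,"rx":0,"ry":0,"rz":0}
    - {"dx":3,"dy":-40,"dz":0,"rx":0,"ry":0,"rz":0}
    - {"dx":3,"dy":-37,"dz":0,"rx":0,"ry":0,"rz":0}
    - {"dx":0,"dy":0,"dz":30,"rx":0,"ry":0,"rz":0}
    - {"dx":0,"dy":0,"dz":15,"rx":0,"ry":0,"rz":0}
    - {"dx":0,"dy":0,"dz":0,"rx":0,"ry":0,"rz":0}

```text
clock: 8.55
tcp_pos: [0.603, -0.1131, 0.0427]
ee_rot: [-0.0, 1.0, 0.001, -0.002]
wrist_force: [-0.2, -0.6, -0.5]
opening: 0.0319
gripper_force: 39.3
```

```bash
python3 - <<'E'
from look import *
plan([.605,-.114,.0305],90); print(robot.observe()["opening"])
look("w4","eyepiece plate_hex filter_cube plate_small_round")
E
```

```text
t 8.55 pos [ 0.603  -0.1131  0.0427] yaw 90.04 q [-0.37  0.75  1.58 -0.    0.81 -1.94]
shift [-2.  -0.9 12.1]
turn [ 0.06 -0.18  0.04]
0.03190815028384369
eyepiece 0.93 [286 202  71  94] med [ 0.594 -0.113  0.07 ] z95 0.073 plane-rect [ 628. -112.] [76. 49.] 0.0 toprect [ 603. -114.] [29. 30.] 87.8
plate_hex 0.78 [243 156 150  95] med [ 0.587 -0.115  0.008] z95 0.009 plane-rect [ 592. -114.] [ 69. 103.] 0.0 toprect [ 593. -114.] [ 68. 103.] 0.1
plate_small_round 0.55 [144   1  91  22] med [ 0.476 -0.188  0.007] z95 0.009 plane-rect [ 477. -187.] [52. 13.] 88.9 toprect [ 476. -188.] [52. 13.] 89.8
```

View pics/w4.png

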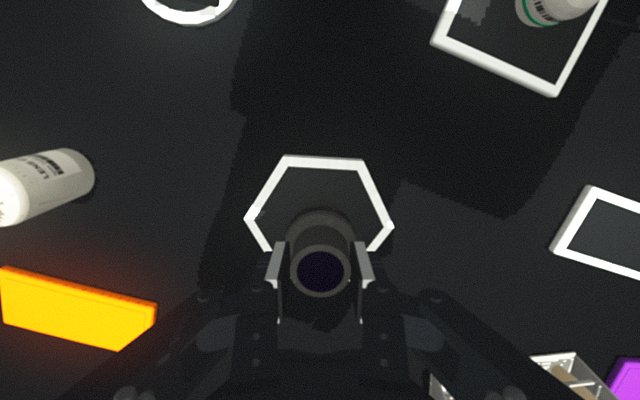

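The eyepiece is held upright at (320,265), with the hexagon under it. I'll lower it and release.

>>> send_rows:
  steps:
    - {"dx":-2,"dy":-1,"dz":8,"rx":0,"ry":0,"rz":0}
    - {"dx":0,"dy":0,"dz":4,"rx":0,"ry":0,"rz":0}
    - {"dx":0,"dy":0,"dz":0,"rx":0,"ry":0,"rz":0}

```text
clock: 9.18
tcp_pos: [0.6058, -0.1147, 0.031]
ee_rot: [-0.0, 1.0, 0.0, -0.001]
wrist_force: [0.1, 0.7, -1.6]
opening: 0.0315
gripper_force: 39.3
```

>>> send_rows:
  fingers: 1
  steps:
    - {"dx":0,"dy":0,"dz":0,"rx":0,"ry":0,"rz":0}
    - {"dx":0,"dy":0,"dz":0,"rx":0,"ry":0,"rz":0}
    - {"dx":0,"dy":0,"dz":0,"rx":0,"ry":0,"rz":0}
    - {"dx":0,"dy":0,"dz":-30,"rx":0,"ry":0,"rz":0}
    - {"dx":0,"dy":0,"dz":-40,"rx":0,"ry":0,"rz":0}
    - {"dx":0,"dy":0,"dz":-40,"rx":0,"ry":0,"rz":0}
    - {"dx":22,"dy":52,"dz":0,"rx":0,"ry":0,"rz":0}
    - {"dx":22,"dy":52,"dz":0,"rx":0,"ry":0,"rz":0}
    - {"dx":22,"dy":52,"dz":0,"rx":0,"ry":0,"rz":0}
    - {"dx":22,"dy":52,"dz":0,"rx":0,"ry":0,"rz":0}
    - {"dx":22,"dy":52,"dz":0,"rx":0,"ry":0,"rz":0}
    - {"dx":22,"dy":52,"dz":0,"rx":0,"ry":0,"rz":0}

```text
clock: 10.68
tcp_pos: [0.4736, 0.1986, 0.142]
ee_rot: [0.0, 1.0, 0.0, 0.0]
wrist_force: [0.4, 0.8, 0.9]
opening: 0.0857
gripper_force: 0.0
```

>>> send_rows:
  steps:
    - {"dx":0,"dy":0,"dz":0,"rx":0,"ry":0,"rz":9.7}
    - {"dx":0,"dy":0,"dz":0,"rx":0,"ry":0,"rz":9.7}
    - {"dx":0,"dy":0,"dz":0,"rx":0,"ry":0,"rz":9.7}
    - {"dx":0,"dy":0,"dz":0,"rx":0,"ry":0,"rz":9.7}
    - {"dx":0,"dy":0,"dz":0,"rx":0,"ry":0,"rz":9.7}
    - {"dx":0,"dy":0,"dz":0,"rx":0,"ry":0,"rz":9.7}
    - {"dx":0,"dy":0,"dz":0,"rx":0,"ry":0,"rz":9.7}
    - {"dx":0,"dy":0,"dz":0,"rx":0,"ry":0,"rz":9.7}
    - {"dx":0,"dy":0,"dz":0,"rx":0,"ry":0,"rz":9.7}
    - {"dx":0,"dy":0,"dz":0,"rx":0,"ry":0,"rz":0}
    - {"dx":0,"dy":0,"dz":0,"rx":0,"ry":0,"rz":0}

```text
clock: 12.05
tcp_pos: [0.4742, 0.1971, 0.1418]
ee_rot: [0.689, 0.724, 0.0, 0.0]
wrist_force: [-0.0, 0.3, 0.5]
opening: 0.0853
gripper_force: 0.0
```

```bash
python3 - <<'E'
from look import *
look("w5","hex_keys plate_big_round"); plan([.468,.199,.016],2.3)
E
```

```text
hex_keys 0.72 [300 132  26  97] med [0.468 0.206 0.029] z95 0.032 plane-rect [468. 197.] [27. 97.] 2.9 toprect [468. 201.] [21. 88.] 2.0
plate_big_round 0.59 [266 128 102  96] med [0.482 0.201 0.008] z95 0.009 plane-rect [471. 200.] [97. 99.] 87.9 toprect [471. 199.] [97. 99.] 88.0
t 12.2 pos [0.4742 0.1971 0.1417] yaw 2.78 q [ 0.18  0.49  1.78 -0.    0.87  0.13]
shift [  2.2  -6.1 125.7]
turn [ 0.01 -0.    0.48]
```

View pics/w5.png

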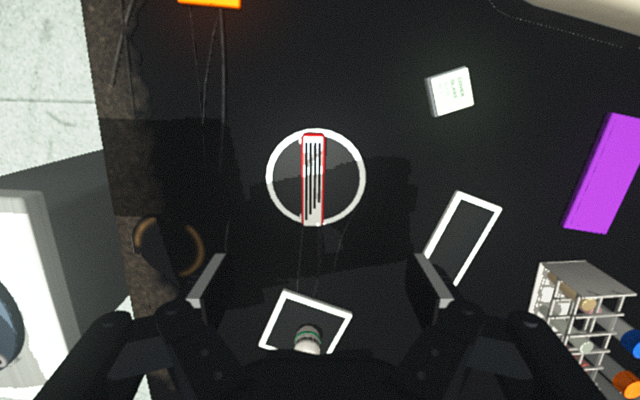

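Keys at (313,180) on the big round plate, lined up with the tool. I'll descend so that the fingertips stay just above the plate.

>>> send_rows:
  steps:
    - {"dx":3,"dy":-6,"dz":40,"rx":0,"ry":0,"rz":0.5}
    - {"dx":0,"dy":0,"dz":40,"rx":0,"ry":0,"rz":0}
    - {"dx":0,"dy":0,"dz":25,"rx":0,"ry":0,"rz":0}
    - {"dx":0,"dy":0,"dz":11,"rx":0,"ry":0,"rz":0}
    - {"dx":0,"dy":0,"dz":0,"rx":0,"ry":0,"rz":0}

```text
clock: 12.82
tcp_pos: [0.4679, 0.1998, 0.0253]
ee_rot: [0.693, 0.721, -0.0, -0.0]
wrist_force: [-0.1, -0.7, 0.3]
opening: 0.0854
gripper_force: 0.0
```

>>> send_rows:
  fingers: 0
  squeeze: 50
  steps:
    - {"dx":0,"dy":0,"dz":0,"rx":0,"ry":0,"rz":0}
    - {"dx":0,"dy":0,"dz":0,"rx":0,"ry":0,"rz":0}
    - {"dx":0,"dy":0,"dz":0,"rx":0,"ry":0,"rz":0}
    - {"dx":0,"dy":0,"dz":0,"rx":0,"ry":0,"rz":0}
    - {"dx":0,"dy":0,"dz":0,"rx":0,"ry":0,"rz":0}
    - {"dx":0,"dy":0,"dz":0,"rx":0,"ry":0,"rz":0}

```text
clock: 13.58
tcp_pos: [0.468, 0.1998, 0.0257]
ee_rot: [0.693, 0.721, -0.0, -0.0]
wrist_force: [0.6, -0.4, 0.2]
opening: 0.0
gripper_force: 0.0
```

```bash
python3 - <<'E'
from h import *
plan([.622,.125,.1],-17.4); print(robot.observe()["opening"])
E
```

```text
t 13.57 pos [0.468  0.1998 0.0257] yaw 2.21 q [0.18 0.69 1.86 0.   0.58 0.15]
shift [-80.7 151.  -74.4]
turn [-0.    0.   19.61]
4.3492000615945625e-05
```

```bash
python3 - <<'E'
from look import *
p=look("w6","hex_keys plate_big_round")
p=imaging.grab_frame("scene"); c=p["frame"][160:260,220:320]
cv2.imwrite("pics/s6.png",cv2.resize(np.hstack([c]),(500,500),interpolation=3))
w=cv2.imread("pics/w6.png")[80:400,120:520]; cv2.imwrite("pics/w6c.png",np.hstack([cv2.resize(w,(480,384)),cv2.resize(c,(320,384))[:,:]]))
E
```

```text
hex_keys 0.67 [296 159  44  92] med [0.467 0.226 0.029] z95 0.032 plane-rect [468. 215.] [26. 58.] 4.0 toprect [467. 221.] [21. 49.] 2.0
hex_keys 0.66 [245 154 159 136] med [0.482 0.206 0.008] z95 0.009 plane-rect [471. 203.] [92. 99.] 89.6 toprect [471. 202.] [99. 92.] 0.5
plate_big_round 0.76 [245 154 155 133] med [0.482 0.206 0.008] z95 0.009 plane-rect [471. 203.] [99. 92.] 0.5 toprect [471. 202.] [99. 92.] 1.2
```

View pics/w6c.png

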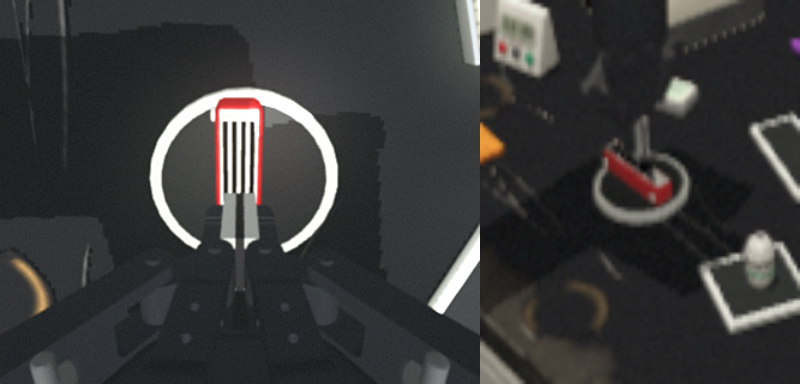

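The view shows the fingers shut on top of the bar at (320,242), so the tips stand higher than I assumed. I'll measure the tip height from the depth.

```bash
python3 - <<'E'
from h import *
o=robot.observe(); print(robot.tip_extent,o["wrist_force"])
p=imaging.grab_frame("wrist")
v=np.arange(220,330,5)
for u in (308,316,325,332):
    d=p["range_z"][v,u]; w=world(p,np.c_[np.full(len(v),u),v],depth=d)
    print(u,[(int(a),round(float(y)*1000),round(float(z)*1000)) for a,(x,y,z) in zip(v,w)])
E
```

```text
0.014 [-0.21650127 -0.01398605 -0.2111699 ]
308 [(220, 217, 32), (225, 213, 30), (230, 210, 32), (235, 207, 32), (240, 204, 31), (245, 210, 49), (250, 210, 53), (255, 209, 57), (260, 210, 62), (265, 210, 66), (270, 210, 70), (275, 210, 74), (280, 211, 80), (285, 211, 82), (290, 211, 86), (295, 211, 88), (300, 212, 92), (305, 211, 95), (310, 212, 98), (315, 214, 103), (320, 212, 103), (325, 210, 102)]
316 [(220, 217, 32), (225, 213, 30), (230, 210, 31), (235, 208, 32), (240, 204, 31), (245, 210, 49), (250, 210, 53), (255, 210, 58), (260, 210, 62), (265, 210, 67), (270, 211, 71), (275, 210, 74), (280, 209, 76), (285, 208, 78), (290, 205, 77), (295, 202, 76), (300, 199, 76), (305, 196, 76), (310, 194, 77), (315, 192, 77), (320, 190, 77), (325, 116, -2)]
325 [(220, 216, 29), (225, 213, 29), (230, 210, 29), (235, 206, 29), (240, 204, 29), (245, 210, 48), (250, 210, 53), (255, 210, 58), (260, 211, 63), (265, 211, 67), (270, 210, 70), (275, 210, 74), (280, 209, 76), (285, 208, 77), (290, 211, 86), (295, 209, 86), (300, 205, 84), (305, 205, 87), (310, 202, 86), (315, 200, 86), (320, 198, 87), (325, 195, 86)]
332 [(220, 216, 29), (225, 213, 29), (230, 210, 30), (235, 206, 28), (240, 203, 29), (245, 210, 47), (250, 211, 54), (255, 210, 57), (260, 211, 63), (265, 210, 66), (270, 210, 70), (275, 210, 74), (280, 211, 79), (285, 211, 83), (290, 211, 86), (295, 211, 89), (300, 212, 92), (305, 211, 94), (310, 212, 98), (315, 215, 104), (320, 214, 105), (325, 212, 105)]
```

The shut tips stand at z ≈ 0.046 with the TCP at 0.026, about 20 mm behind the TCP. The eyepiece grip at its narrow top (31.5 mm) agrees with that. I'll open, descend about 32 mm more and regrip.

>>> send_rows:
  fingers: 1
  steps:
    - {"dx":0,"dy":0,"dz":0,"rx":0,"ry":0,"rz":0}
    - {"dx":0,"dy":0,"dz":0,"rx":0,"ry":0,"rz":0}
    - {"dx":0,"dy":0,"dz":0,"rx":0,"ry":0,"rz":0}
    - {"dx":0,"dy":0,"dz":0,"rx":0,"ry":0,"rz":0}
    - {"dx":0,"dy":0,"dz":15,"rx":0,"ry":0,"rz":0}
    - {"dx":0,"dy":0,"dz":10,"rx":0,"ry":0,"rz":0}
    - {"dx":0,"dy":0,"dz":6,"rx":0,"ry":0,"rz":0}
    - {"dx":0,"dy":0,"dz":0,"rx":0,"ry":0,"rz":0}

```text
clock: 14.82
tcp_pos: [0.4675, 0.1997, -0.0062]
ee_rot: [0.693, 0.721, -0.001, -0.001]
wrist_force: [-0.2, 0.5, -0.4]
opening: 0.0853
gripper_force: 0.0
```

>>> send_rows:
  fingers: 0
  squeeze: 40
  steps:
    - {"dx":0,"dy":0,"dz":0,"rx":0,"ry":0,"rz":0}
    - {"dx":0,"dy":0,"dz":0,"rx":0,"ry":0,"rz":0}
    - {"dx":0,"dy":0,"dz":0,"rx":0,"ry":0,"rz":0}
    - {"dx":0,"dy":0,"dz":0,"rx":0,"ry":0,"rz":0}
    - {"dx":0,"dy":0,"dz":0,"rx":0,"ry":0,"rz":0}
    - {"dx":0,"dy":0,"dz":0,"rx":0,"ry":0,"rz":0}

```text
clock: 15.58
tcp_pos: [0.4684, 0.1999, -0.0049]
ee_rot: [0.693, 0.721, 0.0, 0.0]
wrist_force: [0.9, 0.4, 5.0]
opening: 0.0212
gripper_force: 40.5
```

>>> send_rows:
  steps:
    - {"dx":0,"dy":0,"dz":-20,"rx":0,"ry":0,"rz":0}
    - {"dx":0,"dy":0,"dz":-40,"rx":0,"ry":0,"rz":0}
    - {"dx":-20,"dy":38,"dz":0,"rx":0,"ry":0,"rz":0}
    - {"dx":-20,"dy":38,"dz":0,"rx":0,"ry":0,"rz":0}
    - {"dx":-20,"dy":38,"dz":0,"rx":0,"ry":0,"rz":0}
    - {"dx":-20,"dy":37,"dz":0,"rx":0,"ry":0,"rz":0}
    - {"dx":0,"dy":0,"dz":0,"rx":0,"ry":0,"rz":9.8}
    - {"dx":0,"dy":0,"dz":0,"rx":0,"ry":0,"rz":9.8}
    - {"dx":0,"dy":0,"dz":20,"rx":0,"ry":0,"rz":0}
    - {"dx":0,"dy":0,"dz":20,"rx":0,"ry":0,"rz":0}
    - {"dx":0,"dy":0,"dz":0,"rx":0,"ry":0,"rz":0}

```text
clock: 16.95
tcp_pos: [0.6193, 0.1257, 0.0114]
ee_rot: [0.805, 0.593, -0.003, -0.002]
wrist_force: [-0.4, -0.2, -0.7]
opening: 0.0213
gripper_force: 39.8
```

```bash
python3 - <<'E'
from look import *
plan([.622,.125,-.005],-17.4); print(robot.observe()["opening"])
look("w7","hex_keys plate_oblong")
E
```

```text
t 16.95 pos [0.6193 0.1257 0.0114] yaw -17.31 q [ 0.02  0.81  1.54 -0.    0.8   0.33]
shift [ 0.2  2.9 16.4]
turn [-0.36  0.12  0.09]
0.02130554666497128
hex_keys 0.63 [291 174  55 175] med [0.623 0.136 0.045] z95 0.048 plane-rect [613. 107.] [120.  30.] 73.1 toprect [621. 126.] [89. 21.] 72.7
hex_keys 0.15 [198 375  29  25] med [0.511 0.034 0.007] z95 0.008 plane-rect [509.  34.] [37.  8.] 29.4 toprect [551.  79.] [159.  16.] 47.6
plate_oblong 0.8 [274 131 104 192] med [0.641 0.166 0.007] z95 0.009 plane-rect [624. 127.] [122.  53.] 72.5 toprect [624. 127.] [122.  54.] 72.6
```

View pics/w7.png

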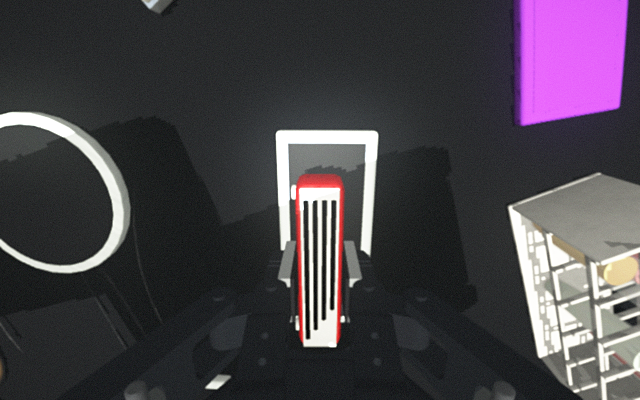

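Keys held at (320,260), square over the oblong plate, off-centre by about 2 mm. I'll lower, release and go back to the eyepiece.

>>> send_rows:
  steps:
    - {"dx":0,"dy":2,"dz":10,"rx":0,"ry":0,"rz":0}
    - {"dx":0,"dy":0,"dz":6,"rx":0,"ry":0,"rz":0}
    - {"dx":0,"dy":0,"dz":0,"rx":0,"ry":0,"rz":0}

```text
clock: 17.48
tcp_pos: [0.6234, 0.125, -0.002]
ee_rot: [0.806, 0.592, -0.001, -0.0]
wrist_force: [-0.1, 0.7, -1.3]
opening: 0.021
gripper_force: 39.8
```

>>> send_rows:
  fingers: 1
  steps:
    - {"dx":0,"dy":0,"dz":0,"rx":0,"ry":0,"rz":0}
    - {"dx":0,"dy":0,"dz":0,"rx":0,"ry":0,"rz":0}
    - {"dx":0,"dy":0,"dz":0,"rx":0,"ry":0,"rz":0}
    - {"dx":0,"dy":0,"dz":-30,"rx":0,"ry":0,"rz":0}
    - {"dx":0,"dy":0,"dz":-40,"rx":0,"ry":0,"rz":0}
    - {"dx":0,"dy":0,"dz":-40,"rx":0,"ry":0,"rz":0}
    - {"dx":-46,"dy":11,"dz":0,"rx":0,"ry":0,"rz":0}
    - {"dx":-46,"dy":11,"dz":0,"rx":0,"ry":0,"rz":0}
    - {"dx":-46,"dy":11,"dz":0,"rx":0,"ry":0,"rz":0}
    - {"dx":-46,"dy":11,"dz":0,"rx":0,"ry":0,"rz":0}
    - {"dx":-46,"dy":11,"dz":0,"rx":0,"ry":0,"rz":0}
    - {"dx":0,"dy":0,"dz":0,"rx":0,"ry":0,"rz":0}

```text
clock: 18.98
tcp_pos: [0.6079, -0.1146, 0.109]
ee_rot: [0.807, 0.59, 0.0, 0.001]
wrist_force: [-1.2, 0.1, -1.4]
opening: 0.0856
gripper_force: 0.0
```

```bash
python3 - <<'E'
from look import *
look("w8","eyepiece plate_hex hex_keys plate_oblong")
plan([.605,-.114,.0],-17.4)
E
```

```text
eyepiece 0.65 [291 174  52  56] med [ 0.609 -0.108  0.058] z95 0.061 plane-rect [ 603. -124.] [57. 45.] 73.7 toprect [ 607. -115.] [30. 30.] 82.2
plate_hex 0.59 [261 134 111 110] med [ 0.612 -0.101  0.008] z95 0.009 plane-rect [ 607. -114.] [102.  89.] 27.5 toprect [ 606. -114.] [ 90. 101.] 56.8
plate_oblong 0.6 [416 278  60  55] med [ 0.719 -0.261  0.007] z95 0.009 plane-rect [ 697. -280.] [82. 30.] 43.3 toprect [ 697. -283.] [83. 29.] 44.1
t 19.23 pos [ 0.6075 -0.1093  0.1086] yaw -17.29 q [-0.36  0.65  1.54  0.    0.95 -0.06]
shift [ -5.2  -0.9 108.6]
turn [-0.03 -0.02  0.11]
```

>>> send_rows:
  steps:
    - {"dx":-5,"dy":1,"dz":40,"rx":0,"ry":0,"rz":0}
    - {"dx":0,"dy":0,"dz":35,"rx":0,"ry":0,"rz":0}
    - {"dx":0,"dy":0,"dz":22,"rx":0,"ry":0,"rz":0}
    - {"dx":0,"dy":0,"dz":12,"rx":0,"ry":0,"rz":0}
    - {"dx":0,"dy":0,"dz":0,"rx":0,"ry":0,"rz":0}

```text
clock: 19.85
tcp_pos: [0.6068, -0.1149, -0.0009]
ee_rot: [0.805, 0.593, -0.0, -0.001]
wrist_force: [1.4, -0.5, 0.6]
opening: 0.0858
gripper_force: 0.0
```

>>> send_rows:
  fingers: 0
  steps:
    - {"dx":0,"dy":0,"dz":0,"rx":0,"ry":0,"rz":0}
    - {"dx":0,"dy":0,"dz":0,"rx":0,"ry":0,"rz":0}
    - {"dx":0,"dy":0,"dz":0,"rx":0,"ry":0,"rz":0}
    - {"dx":0,"dy":0,"dz":0,"rx":0,"ry":0,"rz":0}
    - {"dx":0,"dy":0,"dz":0,"rx":0,"ry":0,"rz":0}

```text
clock: 20.48
tcp_pos: [0.6072, -0.1159, 0.0009]
ee_rot: [0.806, 0.592, 0.0, 0.0]
wrist_force: [-1.4, 0.5, 5.9]
opening: 0.0385
gripper_force: 40.0
```

```bash
python3 - <<'E'
from h import *
plan([.471,.197,.07],-17.4); print(robot.observe()["opening"])
E
```

```text
t 20.48 pos [ 0.6072 -0.1159  0.0009] yaw -17.4 q [-0.37  0.81  1.59  0.    0.74 -0.07]
shift [ 257.9 -223.5  -69.2]
turn [ 0.03 -0.    0.  ]
0.038501574262745315
```

>>> send_rows:
  steps:
    - {"dx":0,"dy":0,"dz":-25,"rx":0,"ry":0,"rz":0}
    - {"dx":0,"dy":0,"dz":-45,"rx":0,"ry":0,"rz":0}
    - {"dx":37,"dy":-32,"dz":0,"rx":0,"ry":0,"rz":0}
    - {"dx":37,"dy":-32,"dz":0,"rx":0,"ry":0,"rz":0}
    - {"dx":37,"dy":-32,"dz":0,"rx":0,"ry":0,"rz":0}
    - {"dx":37,"dy":-32,"dz":0,"rx":0,"ry":0,"rz":0}
    - {"dx":37,"dy":-32,"dz":0,"rx":0,"ry":0,"rz":0}
    - {"dx":37,"dy":-32,"dz":0,"rx":0,"ry":0,"rz":0}
    - {"dx":36,"dy":-32,"dz":0,"rx":0,"ry":0,"rz":0}
    - {"dx":0,"dy":0,"dz":35,"rx":0,"ry":0,"rz":0}
    - {"dx":0,"dy":0,"dz":15,"rx":0,"ry":0,"rz":0}
    - {"dx":0,"dy":0,"dz":0,"rx":0,"ry":0,"rz":0}

```text
clock: 21.98
tcp_pos: [0.47, 0.1967, 0.0188]
ee_rot: [0.806, 0.592, -0.001, -0.0]
wrist_force: [-0.0, -0.1, -0.6]
opening: 0.0387
gripper_force: 40.7
```

```bash
python3 - <<'E'
from look import *
look("w9","eyepiece plate_big_round hex_keys plate_oblong objective")
plan([.471,.197,.001],-17.4)
E
```

```text
eyepiece 0.75 [275 216  87 124] med [0.474 0.206 0.072] z95 0.078 plane-rect [460. 163.] [94. 52.] 72.2 toprect [472. 197.] [30. 30.] 89.7
plate_big_round 0.77 [240 149 161 114] med [0.48  0.218 0.008] z95 0.009 plane-rect [476. 213.] [70. 99.] 73.6 toprect [476. 212.] [ 70. 100.] 73.3
hex_keys 0.75 [546 202  94 139] med [0.621 0.135 0.027] z95 0.031 plane-rect [634. 112.] [106.  43.] 71.6 toprect [623. 127.] [89. 22.] 73.4
plate_oblong 0.83 [  0   0 103  45] med [0.37  0.354 0.007] z95 0.009 plane-rect [375. 350.] [22. 56.] 69.7 toprect [373. 357.] [22. 55.] 83.5
plate_oblong 0.67 [508 168 132 172] med [0.612 0.154 0.007] z95 0.009 plane-rect [620. 129.] [123.  58.] 72.1 toprect [623. 126.] [124.  56.] 72.7
objective 0.28 [425 389  17  11] med [0.516 0.036 0.005] z95 0.008 plane-rect [515.  40.] [11. 16.] 71.1 toprect [506. 113.] [ 12. 167.] 7.1
t 22.27 pos [0.4713 0.1969 0.0204] yaw -17.44 q [0.18 0.7  1.86 0.   0.57 0.48]
shift [-0.  -0.3 19.4]
turn [ 0.08 -0.04 -0.04]
```

>>> send_rows:
  steps:
    - {"dx":0,"dy":0,"dz":12,"rx":0,"ry":0,"rz":0}
    - {"dx":0,"dy":0,"dz":7,"rx":0,"ry":0,"rz":0}
    - {"dx":0,"dy":0,"dz":0,"rx":0,"ry":0,"rz":0}

```text
clock: 22.65
tcp_pos: [0.4703, 0.1971, 0.0009]
ee_rot: [0.806, 0.592, -0.0, -0.0]
wrist_force: [-0.7, -1.2, 5.7]
opening: 0.0391
gripper_force: 41.4
```

>>> send_rows:
  fingers: 1
  steps:
    - {"dx":0,"dy":0,"dz":0,"rx":0,"ry":0,"rz":0}
    - {"dx":0,"dy":0,"dz":0,"rx":0,"ry":0,"rz":0}
    - {"dx":0,"dy":0,"dz":0,"rx":0,"ry":0,"rz":0}
    - {"dx":0,"dy":0,"dz":-30,"rx":0,"ry":0,"rz":0}
    - {"dx":0,"dy":0,"dz":-40,"rx":0,"ry":0,"rz":0}
    - {"dx":0,"dy":0,"dz":-40,"rx":0,"ry":0,"rz":0}
    - {"dx":-45,"dy":13,"dz":0,"rx":0,"ry":0,"rz":0}
    - {"dx":-45,"dy":13,"dz":0,"rx":0,"ry":0,"rz":0}
    - {"dx":-45,"dy":13,"dz":0,"rx":0,"ry":0,"rz":0}
    - {"dx":-45,"dy":14,"dz":0,"rx":0,"ry":0,"rz":0}
    - {"dx":0,"dy":0,"dz":0,"rx":0,"ry":0,"rz":0}
    - {"dx":0,"dy":0,"dz":0,"rx":0,"ry":0,"rz":0}

```text
clock: 24.15
tcp_pos: [0.4669, 0.0098, 0.1105]
ee_rot: [0.806, 0.592, -0.0, -0.0]
wrist_force: [0.4, 0.3, 0.8]
opening: 0.0852
gripper_force: 0.0
```

```bash
python3 - <<'E'
from look import *
look("w10","objective plate_square filter_cube eyepiece plate_big_round")
plan([.469,.008,.0],-17.4)
E
```

```text
objective 0.88 [305 177  36  44] med [0.472 0.013 0.046] z95 0.052 plane-rect [469.  -0.] [39. 31.] 66.4 toprect [470.   8.] [22. 22.] 25.6
objective 0.52 [451   2  45  54] med [0.611 0.1   0.028] z95 0.031 plane-rect [621. 100.] [40. 30.] 72.2 toprect [616.  99.] [35. 22.] 73.6
plate_square 0.69 [271 141  97 100] med [0.465 0.017 0.008] z95 0.009 plane-rect [466.   9.] [88. 87.] 69.8 toprect [466.   8.] [88. 88.] 69.6
filter_cube 0.68 [341 337  37  20] med [ 0.462 -0.167  0.016] z95 0.03 plane-rect [ 455. -179.] [24. 42.] 72.2 toprect [468. -77.] [186.  23.] 86.6
plate_big_round 0.9 [197   2 110  29] med [0.459 0.16  0.007] z95 0.009 plane-rect [459. 159.] [21. 79.] 71.9 toprect [459. 160.] [21. 79.] 71.9
t 24.45 pos [0.4671 0.0106 0.1106] yaw -17.28 q [-0.22  0.5   1.92  0.    0.72  0.08]
shift [ -1.9   2.6 110.6]
turn [-0.01 -0.    0.12]
```

View pics/w10.png

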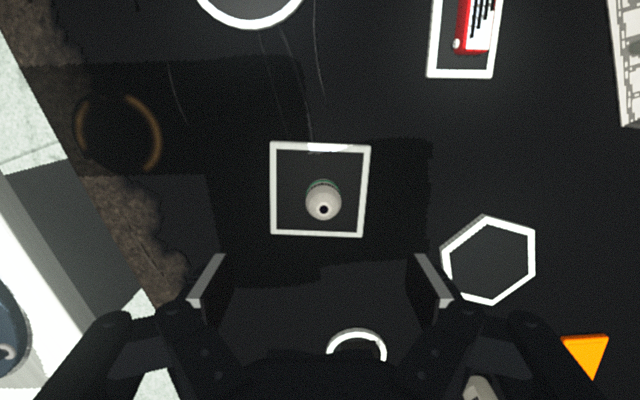

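Objective at (322,198), in the middle of the square plate. I'll grip it.

>>> send_rows:
  steps:
    - {"dx":-2,"dy":3,"dz":40,"rx":0,"ry":0,"rz":0}
    - {"dx":0,"dy":0,"dz":40,"rx":0,"ry":0,"rz":0}
    - {"dx":0,"dy":0,"dz":23,"rx":0,"ry":0,"rz":0}
    - {"dx":0,"dy":0,"dz":12,"rx":0,"ry":0,"rz":0}
    - {"dx":0,"dy":0,"dz":0,"rx":0,"ry":0,"rz":0}

```text
clock: 25.08
tcp_pos: [0.4693, 0.0072, -0.0048]
ee_rot: [0.806, 0.592, -0.0, -0.0]
wrist_force: [1.1, -0.5, 0.7]
opening: 0.0856
gripper_force: 0.0
```

>>> send_rows:
  fingers: 0
  squeeze: 35
  steps:
    - {"dx":0,"dy":0,"dz":0,"rx":0,"ry":0,"rz":0}
    - {"dx":0,"dy":0,"dz":0,"rx":0,"ry":0,"rz":0}
    - {"dx":0,"dy":0,"dz":0,"rx":0,"ry":0,"rz":0}
    - {"dx":0,"dy":0,"dz":0,"rx":0,"ry":0,"rz":0}
    - {"dx":0,"dy":0,"dz":0,"rx":0,"ry":0,"rz":0}
    - {"dx":0,"dy":0,"dz":0,"rx":0,"ry":0,"rz":0}

```text
clock: 25.82
tcp_pos: [0.4697, 0.0068, -0.0036]
ee_rot: [0.806, 0.592, 0.0, 0.0]
wrist_force: [-0.6, -0.4, 6.8]
opening: 0.0278
gripper_force: 34.2
```

```bash
python3 - <<'E'
from h import *
plan([.606,-.114,.06],-17.4)
E
```

```text
t 25.82 pos [ 0.4697  0.0068 -0.0036] yaw -17.39 q [-0.22  0.73  1.97  0.    0.44  0.08]
shift [-74.5 166.2 -63.5]
turn [ 0.06 -0.01  0.01]
```

>>> send_rows:
  steps:
    - {"dx":0,"dy":0,"dz":-20,"rx":0,"ry":0,"rz":0}
    - {"dx":0,"dy":0,"dz":-30,"rx":0,"ry":0,"rz":0}
    - {"dx":-18,"dy":41,"dz":0,"rx":0,"ry":0,"rz":0}
    - {"dx":-19,"dy":42,"dz":0,"rx":0,"ry":0,"rz":0}
    - {"dx":-19,"dy":42,"dz":0,"rx":0,"ry":0,"rz":0}
    - {"dx":-18,"dy":41,"dz":0,"rx":0,"ry":0,"rz":0}
    - {"dx":0,"dy":0,"dz":20,"rx":0,"ry":0,"rz":0}
    - {"dx":0,"dy":0,"dz":13,"rx":0,"ry":0,"rz":0}
    - {"dx":0,"dy":0,"dz":0,"rx":0,"ry":0,"rz":0}

```text
clock: 26.95
tcp_pos: [0.6028, -0.1117, 0.0106]
ee_rot: [0.806, 0.592, -0.002, -0.003]
wrist_force: [0.4, 0.1, -2.1]
opening: 0.0278
gripper_force: 35.0
```

```bash
python3 - <<'E'
from look import *
look("w11","objective plate_hex")
plan([.606,-.114,-.0036],-17.4); print(robot.observe()["opening"])
E
```

```text
objective 0.96 [287 232  62  88] med [ 0.607 -0.104  0.058] z95 0.066 plane-rect [ 596. -136.] [61. 39.] 74.7 toprect [ 604. -110.] [22. 23.] 83.3
plate_hex 0.95 [238 158 167 155] med [ 0.615 -0.095  0.008] z95 0.009 plane-rect [ 609. -112.] [95. 91.] 25.8 toprect [ 609. -113.] [95. 91.] 26.7
t 27.1 pos [ 0.6053 -0.1127  0.0128] yaw -17.34 q [-0.37  0.79  1.59  0.    0.76 -0.06]
shift [-1.1  1.1 16.4]
turn [-0.03 -0.    0.06]
0.027822024848918166
```

>>> send_rows:
  steps:
    - {"dx":-1,"dy":1,"dz":10,"rx":0,"ry":0,"rz":0}
    - {"dx":0,"dy":0,"dz":6,"rx":0,"ry":0,"rz":0}
    - {"dx":0,"dy":0,"dz":0,"rx":0,"ry":0,"rz":0}

```text
clock: 27.48
tcp_pos: [0.6065, -0.1146, -0.0035]
ee_rot: [0.806, 0.592, -0.0, -0.0]
wrist_force: [-0.2, -0.2, 0.0]
opening: 0.0277
gripper_force: 35.1
```

>>> send_rows:
  fingers: 1
  steps:
    - {"dx":0,"dy":0,"dz":0,"rx":0,"ry":0,"rz":0}
    - {"dx":0,"dy":0,"dz":0,"rx":0,"ry":0,"rz":0}
    - {"dx":0,"dy":0,"dz":0,"rx":0,"ry":0,"rz":0}
    - {"dx":0,"dy":0,"dz":-30,"rx":0,"ry":0,"rz":0}
    - {"dx":0,"dy":0,"dz":-50,"rx":0,"ry":0,"rz":0}
    - {"dx":0,"dy":0,"dz":-50,"rx":0,"ry":0,"rz":0}
    - {"dx":-28,"dy":-33,"dz":0,"rx":0,"ry":0,"rz":0}
    - {"dx":-28,"dy":-33,"dz":0,"rx":0,"ry":0,"rz":0}
    - {"dx":-28,"dy":-33,"dz":0,"rx":0,"ry":0,"rz":0}
    - {"dx":-27,"dy":-33,"dz":0,"rx":0,"ry":0,"rz":0}
    - {"dx":0,"dy":0,"dz":0,"rx":0,"ry":0,"rz":0}
    - {"dx":0,"dy":0,"dz":0,"rx":0,"ry":0,"rz":0}

```text
clock: 28.98
tcp_pos: [0.4483, -0.1817, 0.127]
ee_rot: [0.806, 0.592, 0.0, 0.001]
wrist_force: [0.1, -0.1, 0.2]
opening: 0.0855
gripper_force: 0.0
```

```bash
python3 - <<'E'
from look import *
p=look("w12","filter_cube plate_small_round objective plate_square dropper_bottle")
plan([.447,-.182,.0],-17.4)
# depth-based: everything at cube height near the small plate
c=cloud(p,np.ones((400,640),bool)); s=c[(abs(c[:,0]-.447)<.05)&(abs(c[:,1]+.182)<.05)&(c[:,2]>.038)&(c[:,2]<.052)]
q=cv2.minAreaRect(s[:,:2].astype(np.float32)*1000); print(len(s),q,np.percentile(s[:,2],[5,50,95]))
E
```

```text
filter_cube 0.92 [296 165  55  54] med [ 0.453 -0.179  0.043] z95 0.044 plane-rect [ 450. -191.] [51. 46.] 79.0 toprect [ 452. -183.] [36. 39.] 77.6
plate_small_round 0.86 [284 155  70  64] med [ 0.443 -0.178  0.007] z95 0.009 plane-rect [ 448. -187.] [68. 67.] 48.5 toprect [ 448. -187.] [67. 66.] 29.9
objective 0.56 [460  34  52  43] med [ 0.6   -0.113  0.044] z95 0.052 plane-rect [ 619. -115.] [32. 45.] 74.0 toprect [ 607. -114.] [23. 23.] 15.6
plate_square 0.64 [216   0 104  24] med [ 0.456 -0.029  0.007] z95 0.009 plane-rect [453. -29.] [15. 87.] 72.1 toprect [453. -28.] [15. 88.] 72.4
dropper_bottle 0.61 [448 223  82  88] med [ 0.566 -0.276  0.059] z95 0.103 plane-rect [ 596. -331.] [ 40. 146.] 30.4 toprect [ 544. -240.] [ 11. 106.] 31.6
t 29.27 pos [ 0.448  -0.1809  0.1266] yaw -17.32 q [-0.62  0.48  1.87  0.    0.79 -0.31]
shift [ -1.3  -0.7 126.6]
turn [0.02 0.01 0.08]
1871 ((452.0201721191406, -183.33445739746094), (36.19370651245117, 39.340248107910156), 77.56449890136719) [0.04197531 0.04340657 0.04448911]
```

View pics/w12.png

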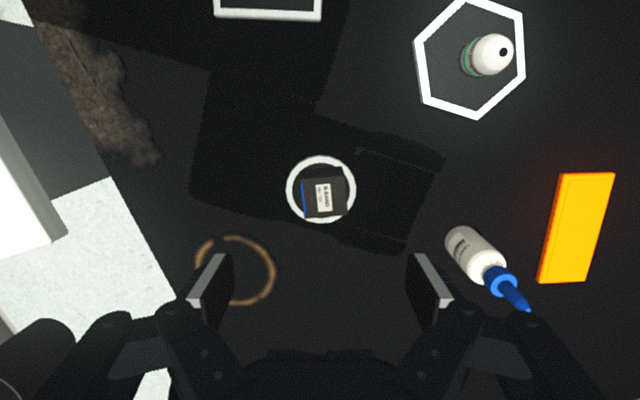

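Cube at (323,193) on the small round plate; the bottle at (490,265) is clear of the fingers. I'll align 5° and grip.

>>> send_rows:
  steps:
    - {"dx":-1,"dy":4.5,"dz":40,"rx":0,"ry":0,"rz":0}
    - {"dx":0,"dy":0,"dz":40,"rx":0,"ry":0,"rz":-5}
    - {"dx":0,"dy":0,"dz":35,"rx":0,"ry":0,"rz":0}
    - {"dx":0,"dy":0,"dz":16,"rx":0,"ry":0,"rz":0}
    - {"dx":0,"dy":0,"dz":0,"rx":0,"ry":0,"rz":0}

```text
clock: 29.9
tcp_pos: [0.4511, -0.1831, -0.0051]
ee_rot: [0.779, 0.627, -0.0, -0.001]
wrist_force: [-0.3, -0.4, -1.2]
opening: 0.0853
gripper_force: 0.0
```

>>> send_rows:
  fingers: 0
  squeeze: 40
  steps:
    - {"dx":0,"dy":0,"dz":0,"rx":0,"ry":0,"rz":0}
    - {"dx":0,"dy":0,"dz":0,"rx":0,"ry":0,"rz":0}
    - {"dx":0,"dy":0,"dz":0,"rx":0,"ry":0,"rz":0}
    - {"dx":0,"dy":0,"dz":0,"rx":0,"ry":0,"rz":0}
    - {"dx":0,"dy":0,"dz":0,"rx":0,"ry":0,"rz":0}

```text
clock: 30.52
tcp_pos: [0.4519, -0.1839, -0.0032]
ee_rot: [0.779, 0.627, 0.0, 0.001]
wrist_force: [-0.4, -0.0, 6.6]
opening: 0.0375
gripper_force: 40.9
```

```bash
python3 - <<'E'
from h import *
plan([.466,.008,.06],-20.4)
E
```

```text
t 30.52 pos [ 0.4519 -0.1839 -0.0032] yaw -12.39 q [-0.62  0.74  1.93  0.    0.47 -0.4 ]
shift [190.4 -27.3 -63.4]
turn [0.12 0.04 8.01]
```

>>> send_rows:
  steps:
    - {"dx":0,"dy":0,"dz":-20,"rx":0,"ry":0,"rz":0}
    - {"dx":0,"dy":0,"dz":-30,"rx":0,"ry":0,"rz":0}
    - {"dx":48,"dy":-7,"dz":0,"rx":0,"ry":0,"rz":0}
    - {"dx":48,"dy":-7,"dz":0,"rx":0,"ry":0,"rz":0}
    - {"dx":48,"dy":-7,"dz":0,"rx":0,"ry":0,"rz":0}
    - {"dx":46,"dy":-6,"dz":0,"rx":0,"ry":0,"rz":0}
    - {"dx":0,"dy":0,"dz":20,"rx":0,"ry":0,"rz":8}
    - {"dx":0,"dy":0,"dz":13,"rx":0,"ry":0,"rz":0}
    - {"dx":0,"dy":0,"dz":0,"rx":0,"ry":0,"rz":0}
    - {"dx":0,"dy":0,"dz":0,"rx":0,"ry":0,"rz":0}

```text
clock: 31.78
tcp_pos: [0.4659, 0.0072, 0.0128]
ee_rot: [0.821, 0.571, 0.0, 0.0]
wrist_force: [0.6, 0.6, -1.5]
opening: 0.0378
gripper_force: 40.3
```

```bash
python3 - <<'E'
from look import *
look("w13","filter_cube plate_square")
plan([.466,.008,-.0032],-20.4); print(robot.observe()["opening"])
E
```

```text
filter_cube 0.6 [275 219  88 107] med [0.469 0.016 0.059] z95 0.06 plane-rect [458. -17.] [74. 55.] 69.9 toprect [467.   8.] [37. 38.] 69.8
plate_square 0.57 [239 162 156 108] med [0.475 0.031 0.008] z95 0.009 plane-rect [471.  21.] [64. 87.] 70.7 toprect [470.  20.] [63. 89.] 70.1
t 31.93 pos [0.4661 0.0074 0.0131] yaw -20.42 q [-0.22  0.7   1.98 -0.    0.47  0.13]
shift [ 0.6 -0.3 16.3]
turn [ 0.05 -0.01 -0.02]
0.03760804657349302
```

>>> send_rows:
  steps:
    - {"dx":0,"dy":0,"dz":10,"rx":0,"ry":0,"rz":0}
    - {"dx":0,"dy":0,"dz":6,"rx":0,"ry":0,"rz":0}
    - {"dx":0,"dy":0,"dz":0,"rx":0,"ry":0,"rz":0}

```text
clock: 32.3
tcp_pos: [0.4656, 0.0079, -0.0033]
ee_rot: [0.821, 0.571, -0.0, 0.0]
wrist_force: [-1.1, -1.1, 4.6]
opening: 0.0373
gripper_force: 41.2
```

>>> send_rows:
  fingers: 1
  steps:
    - {"dx":0,"dy":0,"dz":0,"rx":0,"ry":0,"rz":0}
    - {"dx":0,"dy":0,"dz":0,"rx":0,"ry":0,"rz":0}
    - {"dx":0,"dy":0,"dz":0,"rx":0,"ry":0,"rz":0}
    - {"dx":0,"dy":0,"dz":-30,"rx":0,"ry":0,"rz":0}
    - {"dx":0,"dy":0,"dz":-40,"rx":0,"ry":0,"rz":0}
    - {"dx":0,"dy":0,"dz":-40,"rx":0,"ry":0,"rz":0}
    - {"dx":-16,"dy":44,"dz":0,"rx":0,"ry":0,"rz":0}
    - {"dx":-16,"dy":44,"dz":0,"rx":0,"ry":0,"rz":0}
    - {"dx":-16,"dy":44,"dz":0,"rx":0,"ry":0,"rz":0}
    - {"dx":-17,"dy":43,"dz":0,"rx":0,"ry":0,"rz":0}
    - {"dx":0,"dy":0,"dz":0,"rx":0,"ry":0,"rz":0}
    - {"dx":0,"dy":0,"dz":0,"rx":0,"ry":0,"rz":0}

```text
clock: 33.8
tcp_pos: [0.6057, -0.1134, 0.1059]
ee_rot: [0.821, 0.571, -0.001, -0.001]
wrist_force: [-0.3, -1.3, 0.9]
opening: 0.0854
gripper_force: 0.0
```

```bash
python3 - <<'E'
from look import *
look("w14","objective plate_hex filter_cube plate_square")
plan([.607,-.114,-.004],-20.4)
E
```

```text
objective 0.56 [302 178  34  44] med [ 0.609 -0.109  0.046] z95 0.052 plane-rect [ 605. -121.] [39. 32.] 69.7 toprect [ 608. -114.] [22. 23.] 42.1
plate_hex 0.8 [263 138 113 102] med [ 0.609 -0.106  0.008] z95 0.009 plane-rect [ 606. -114.] [102.  91.] 25.7 toprect [ 606. -114.] [102.  90.] 26.6
filter_cube 0.66 [51 94 85 52] med [0.476 0.006 0.043] z95 0.044 plane-rect [451.  11.] [42. 69.] 70.7 toprect [467.   8.] [37. 40.] 70.2
plate_square 0.58 [ 52  61 121 109] med [0.481 0.007 0.008] z95 0.009 plane-rect [468.   7.] [88. 90.] 70.3 toprect [466.   8.] [89. 89.] 70.3
t 34.05 pos [ 0.6062 -0.113   0.1067] yaw -20.34 q [-0.37  0.65  1.55  0.    0.94 -0.01]
shift [ -0.7   1.2 110.7]
turn [-0.06 -0.    0.06]
```

>>> send_rows:
  steps:
    - {"dx":-1,"dy":2,"dz":40,"rx":0,"ry":0,"rz":0}
    - {"dx":0,"dy":0,"dz":38,"rx":0,"ry":0,"rz":0}
    - {"dx":0,"dy":0,"dz":20,"rx":0,"ry":0,"rz":0}
    - {"dx":0,"dy":0,"dz":12,"rx":0,"ry":0,"rz":0}
    - {"dx":0,"dy":0,"dz":0,"rx":0,"ry":0,"rz":0}

```text
clock: 34.67
tcp_pos: [0.6085, -0.1155, -0.0036]
ee_rot: [0.821, 0.571, -0.0, -0.0]
wrist_force: [0.3, -0.5, 0.4]
opening: 0.0854
gripper_force: 0.0
```

>>> send_rows:
  fingers: 0
  squeeze: 35
  steps:
    - {"dx":0,"dy":0,"dz":0,"rx":0,"ry":0,"rz":0}
    - {"dx":0,"dy":0,"dz":0,"rx":0,"ry":0,"rz":0}
    - {"dx":0,"dy":0,"dz":0,"rx":0,"ry":0,"rz":0}
    - {"dx":0,"dy":0,"dz":0,"rx":0,"ry":0,"rz":0}
    - {"dx":0,"dy":0,"dz":0,"rx":0,"ry":0,"rz":0}
    - {"dx":0,"dy":0,"dz":0,"rx":0,"ry":0,"rz":0}

```text
clock: 35.42
tcp_pos: [0.6086, -0.1156, -0.0025]
ee_rot: [0.821, 0.571, 0.0, 0.0]
wrist_force: [-1.6, 0.8, 4.7]
opening: 0.0276
gripper_force: 34.5
```

```bash
python3 - <<'E'
from h import *
plan([.448,-.186,.06],-20.4)
E
```

```text
t 35.42 pos [ 0.6086 -0.1156 -0.0025] yaw -20.39 q [-0.37  0.82  1.58 -0.    0.74 -0.01]
shift [-122.  -126.   -62.5]
turn [0.01 0.   0.01]
```

>>> send_rows:
  steps:
    - {"dx":0,"dy":0,"dz":-20,"rx":0,"ry":0,"rz":0}
    - {"dx":0,"dy":0,"dz":-30,"rx":0,"ry":0,"rz":0}
    - {"dx":-30,"dy":-31,"dz":0,"rx":0,"ry":0,"rz":0}
    - {"dx":-31,"dy":-32,"dz":0,"rx":0,"ry":0,"rz":0}
    - {"dx":-31,"dy":-32,"dz":0,"rx":0,"ry":0,"rz":0}
    - {"dx":-30,"dy":-31,"dz":0,"rx":0,"ry":0,"rz":0}
    - {"dx":0,"dy":0,"dz":20,"rx":0,"ry":0,"rz":0}
    - {"dx":0,"dy":0,"dz":13,"rx":0,"ry":0,"rz":0}
    - {"dx":0,"dy":0,"dz":0,"rx":0,"ry":0,"rz":0}
    - {"dx":0,"dy":0,"dz":0,"rx":0,"ry":0,"rz":0}

```text
clock: 36.67
tcp_pos: [0.4488, -0.186, 0.0139]
ee_rot: [0.821, 0.571, 0.0, 0.0]
wrist_force: [0.4, -0.1, -1.3]
opening: 0.0279
gripper_force: 34.9
```

```bash
python3 - <<'E'
from look import *
look("w15","objective plate_small_round")
plan([.448,-.186,-.0025],-20.4); print(robot.observe()["opening"])
E
```

```text
objective 0.71 [290 232  59  84] med [ 0.453 -0.178  0.06 ] z95 0.068 plane-rect [ 441. -211.] [59. 38.] 69.7 toprect [ 450. -184.] [21. 23.] 78.1
plate_small_round 0.86 [262 184 113  69] med [ 0.455 -0.173  0.008] z95 0.009 plane-rect [ 453. -174.] [43. 67.] 70.3 toprect [ 453. -176.] [41. 67.] 70.4
t 36.83 pos [ 0.4486 -0.1861  0.0141] yaw -20.35 q [-0.62  0.7   1.93 -0.    0.51 -0.27]
shift [-0.2 -0.6 16.6]
turn [0.06 0.02 0.05]
0.027465056188296564
```

>>> send_rows:
  steps:
    - {"dx":0,"dy":-1,"dz":10,"rx":0,"ry":0,"rz":0}
    - {"dx":0,"dy":0,"dz":6,"rx":0,"ry":0,"rz":0}
    - {"dx":0,"dy":0,"dz":0,"rx":0,"ry":0,"rz":0}

```text
clock: 37.2
tcp_pos: [0.4468, -0.1854, -0.0026]
ee_rot: [0.821, 0.571, -0.0, -0.0]
wrist_force: [-0.2, 0.1, 2.5]
opening: 0.0278
gripper_force: 35.2
```

>>> send_rows:
  fingers: 1
  steps:
    - {"dx":0,"dy":0,"dz":0,"rx":0,"ry":0,"rz":0}
    - {"dx":0,"dy":0,"dz":0,"rx":0,"ry":0,"rz":0}
    - {"dx":0,"dy":0,"dz":0,"rx":0,"ry":0,"rz":0}
    - {"dx":0,"dy":0,"dz":-30,"rx":0,"ry":0,"rz":0}
    - {"dx":0,"dy":0,"dz":-50,"rx":0,"ry":0,"rz":0}
    - {"dx":0,"dy":0,"dz":-60,"rx":0,"ry":0,"rz":0}
    - {"dx":0,"dy":0,"dz":-60,"rx":0,"ry":0,"rz":0}
    - {"dx":0,"dy":0,"dz":-60,"rx":0,"ry":0,"rz":0}
    - {"dx":0,"dy":0,"dz":-60,"rx":0,"ry":0,"rz":0}
    - {"dx":0,"dy":0,"dz":-50,"rx":0,"ry":0,"rz":0}
    - {"dx":0,"dy":0,"dz":0,"rx":0,"ry":0,"rz":0}
    - {"dx":0,"dy":0,"dz":0,"rx":0,"ry":0,"rz":0}

```text
clock: 38.7
tcp_pos: [0.4463, -0.1852, 0.3668]
ee_rot: [0.821, 0.571, -0.0, -0.001]
wrist_force: [-0.0, -0.1, 0.8]
opening: 0.0854
gripper_force: 0.0
```

```bash
python3 - <<'E'
from look import *
look("w16","eyepiece objective filter_cube hex_keys plate_big_round plate_small_round plate_square plate_oblong dropper_bottle")
plan([.45,-.18,.35],-20.4)
p=imaging.grab_frame("scene"); cv2.imwrite("pics/s16.png",cv2.resize(p["frame"][150:290,180:440],(780,420),interpolation=3))
E
```

```text
filter_cube 0.59 [269   0  32  35] med [0.466 0.006 0.043] z95 0.045 plane-rect [465.  13.] [44. 43.] 69.3 toprect [466.   7.] [37. 38.] 67.9
plate_big_round 0.34 [366  34  63  68] med [ 0.605 -0.113  0.008] z95 0.009 plane-rect [ 605. -114.] [103.  92.] 25.4 toprect [ 605. -114.] [102.  90.] 25.1
plate_small_round 0.85 [301 125  40  38] med [ 0.451 -0.185  0.007] z95 0.009 plane-rect [ 448. -187.] [68. 67.] 69.7 toprect [ 449. -188.] [67. 65.] 69.1
plate_square 0.91 [262   0  54  59] med [ 0.462 -0.006  0.008] z95 0.009 plane-rect [463.   1.] [77. 88.] 69.3 toprect [464.   2.] [76. 88.] 70.4
plate_square 0.32 [313 136  12  22] med [ 0.449 -0.182  0.046] z95 0.052 plane-rect [ 447. -189.] [33. 29.] 69.6 toprect [ 448. -185.] [21. 22.] 23.4
plate_oblong 0.71 [454 126  38  70] med [ 0.687 -0.306  0.008] z95 0.009 plane-rect [ 687. -308.] [123.  55.] 73.9 toprect [ 688. -310.] [124.  55.] 75.3
dropper_bottle 0.93 [397 162  29  31] med [ 0.566 -0.277  0.059] z95 0.102 plane-rect [ 579. -298.] [35. 67.] 26.1 toprect [ 568. -281.] [11.  7.] 28.5
t 39.2 pos [ 0.447  -0.1857  0.3673] yaw -20.39 q [-0.63  0.18  1.55  0.    1.41 -0.27]
shift [ 6.4  0.8 17.3]
turn [-0.04 -0.01  0.01]
```

View pics/w16.png

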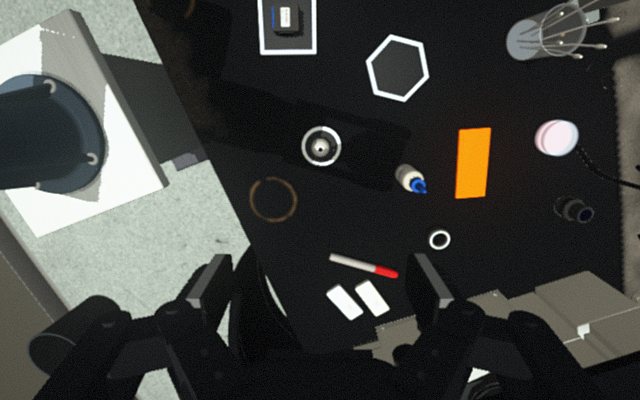

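View pics/s16.png

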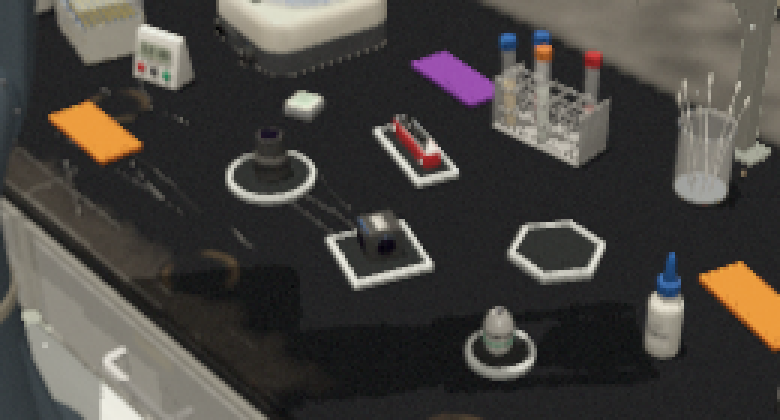

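Both views show every part upright in the middle of its own plate: eyepiece (270,160), keys (417,143), cube (380,237) and objective (500,333) in the scene crop. The hexagon is empty and the bottle stands at (664,320).

```bash
python3 -c "
from rig import ticket
print(ticket.close_job())"
```

```text
the job is handed in; nothing more can be done
None
```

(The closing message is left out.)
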